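# Lift the broken phone glass out of its stand with the toast tongs

## Task

Turn the captive hex nut on the board's post anticlockwise (seen from above) until its steel clip has swung well clear of the broken phone glass. Then pick up the wooden toast tongs, close their tips on the glass while it stands in its slot, lift it out and finish while still holding it up in the tongs, clear of everything, its lower edge at least 10 cm above the board. The glass is sharp, so the gripper itself must not touch it, and leave the jar, the screwdriver and the plastic pick where they are.

Things in the scene. Friction and masses are not known exactly. Their poses are not given: they have to be found in the camera images.
- board: Fixed hardwood board on a small drawer box. Origin on the table; board spans x -108..+128, y -98..+98 mm, top 60 mm up. On it: slotted wooden stand centred at x=+60 (62 x 36 mm, 18 high), its slot along x 54 x 7.5 mm, 18 deep (floor = board top); steel post, 16 mm thick, 60 high at x=+100, y=0, carrying clip and nut.
- slot (a point): Centre of the slot's floor in the stand, 60 mm above the table; x along the slot, towards the post.
- clip (a joint): Turn of the hex nut with its clip about the post, rad, 0 to 1.5, growing anticlockwise from above; friction 0.05 N m, stays where left; starts at 0 to 0.3. The clip is a flat tab 14 mm wide, 4 thick, reaching 30 mm from the axis, 2 mm above the glass's top. At 0 it points along the board's -x, over the glass's far end; from about 0.8 on it is clear.
- nut_top (a point): Centre of the top of the steel hex nut, on the post's axis, about 146 mm above the table. The nut is 24 mm across flats, 22 mm high, standing on the 4 mm clip. Its x axis points away from the clip tab (the tab reaches along -x); two of the flats face +y and -y, so it can be gripped along y.
- glass: Broken-off dark phone back glass with light crack lines and two round lens rings, 50 (x) x 6 (y) x 58 (z) mm, 30 g, loose, standing upright in the slot with its plane along the slot. Origin at the centre of its lower edge. Its top edge is 118 mm above the table; the upper 40 mm stick out of the stand.
- tongs: Pale wooden spring tongs, 190 mm, 70 g, lying with arms spread level; arms 5 mm thick, 24 high. Origin: underside, midway between the arms at the grip point; x to the tips (+100 mm), spring end at -90. Over the arms at the origin 38 mm open, 16 when parallel; tips 56 mm apart open, 6 when parallel. Squeeze at the origin: 2 N starts, 6 N parallel; 0.44 of any excess pinches the item.
- tongs_arm: The tongs' right (-y) arm, hinged at the spring end; tongs is the left arm with the spring end and turns up to 0.135 rad (-yaw) when squeezed from both sides. Origin on the hinge, underside, 80 mm behind and 5.5 right of the tongs' origin; axes parallel to theirs when open (blade 0.135 rad right of x), turning left up to 0.3 rad in closing.
- jar: Bystander: clear screw-top jar, 60 mm across, 75 mm high, beyond the work. Origin under its centre.
- screwdriver: Bystander: screwdriver 170 mm long lying on the table. Origin at its middle underneath.
- pick: Bystander: flat plastic opening pick, about 50 x 26 x 4 mm, lying on the table. Origin under its middle.
Things that resemble listed ones, but are neither listed nor needed, are in the scene too. There is more than one size of the tongs; the one meant has the size given above.

How it is judged:
By the outcome, as a careful person would: the job done as asked, in the order asked, and still so for the second after the job is handed in, while the arm keeps its last pose, push and grip.
It also fails if it takes over 58 s, if anything falls off the work surface, if the arm or the gripper's body presses on something with over 40 N, if the wrist force passes 120 N, or if a joint passes its speed limit or range.

## Robot

A 6-joint arm with a two-finger parallel gripper is mounted at the origin on the work surface. World frame = base frame: x ahead of the robot, y to its left, z up, the work surface at z = 0. Lengths are in m, angles in degrees, forces in N, time in s.
With the tool pointing down it reaches from about 0.35 to 0.875 m from the base axis. Payload 4.2 kg.
Tool frame: the origin (TCP) lies midway between the tips of the shut fingers; the grasp point (between the pads) lies 19 mm behind it; z points along the fingers, y is the line along which they close (so a half turn about z gives the same grasp; the last joint's range is limited). The gripper opens to 87 mm and grips with 3 to 60 N. Pads are 19 mm wide; open, the fingers measure 117 mm over their backs; the gripper's body (75 mm by 190 mm) begins 51 mm behind the grasp point.
Start: joints at [-52.219, 22.042, 0.453, 0, -68.411, -14.817], TCP at [0.244, -0.575, 0.223] pointing down, gripper open.
Joint ranges: [-179.83, 179.83], [-69.29, 118.12], [-61.27, 80.66], [-181.25, 117.63], [-171.15, -9.14], [-177.46, 177.46]. Speed limits (degrees/s): [159.86, 159.86, 180, 180, 180, 180].

## Interface

Orientations are given as a 3x3 rotation matrix whose columns are the frame's x, y, z axes.
In Python, from station import * gives the robot as it stands. The module is installed in compiled form; this text tells all that it offers.
- The arm moves only by the tool servo_tool, never from a script. Its argument "deltas" is a list of rows, each an object of numbers: "tx", "ty", "tz": the shift along the tool's x, y, z in mm; "ax", "ay", "az": the turn, a rotation vector about the tool's x, y, z in rad; "claw": the finger opening in mm, from 0 to 87. In form: [{"tx": .., "ty": .., "tz": .., "ax": .., "ay": .., "az": .., "claw": ..}, ...]. A call has 1 to 12 rows; each row is the pose to reach, as a shift and turn from the pose commanded when the call began, along the tool's axes at that moment; what a row does not reach only later rows make up. A row lasts 1/12 s, in which the tool goes at most 41.7 mm and 7.16 degrees, less where a joint would pass 70% of its speed; a pose out of reach is approached as far as the arm can. A call with a gripper value outside its range is refused whole. The fingers move at their own pace and stop on an object; the grip force is fixed at half the most. Time passes only in rows, so rows that repeat a pose let the fingers close. It gives the time, the measured TCP pose, the force, the opening and the grip force at its end, in the units of the state.
- sense(): the state, without advancing time (a new reading comes with each control period).
- capture(name): name is "scene" or "side" or "wrist"; returns the picture (480x640x3 uint8, blue, green, red); there is no depth.
- calibration(name): a dict with "fx", "fy", "cx", "cy" (pixels), "cam_to_world" (4x4, takes a point from camera to world coordinates); the wrist camera has in their place "hand_eye" (4x4, takes a point from camera to tool coordinates, whose origin is the TCP and whose axes are the flange's). Camera axes: x right, y down, z forward; pixel columns grow to the right and rows downward; lengths in m; the calibration is good to about 2 mm. A picture is of the moment at which its call begins: read the wrist's pose just before it. calibration takes no time and is no camera call.
- finish_job(): hands the job in; it is judged then, once.
Trained networks look in the newest picture that a camera, given by its name, has taken for a name from the list of things; names that differ only in an ending like _2 or _b are one class to them, and where a whole thing is asked for, a point or a joint stands for the part that bears it (a point fixed in the world has none). Each returns a list of dicts, best first, with "confidence" (0 to 1); they miss things now and then, are a little off and sometimes report something else, mostly with a low value. They report only what shows in the picture. A call takes as long as a camera call. They do not tell look-alikes from the thing itself.
- recognise(label, camera): "xyz" ([x, y, z] in m, in the coordinates of the camera as it stood for that picture, good to about 4 mm: the middle of the surface that is visible of it).
- trace(label, camera): "mask" (480x640 bool, what is visible of it).
The state is a dict: "time_s": time; "joints": joint angles; "joint_velocities": joint speeds; "effort": joint torques, N m; "tcp_pos": TCP position; "ee_rot": TCP orientation; "wrist_force": force on the tool from outside, world axes, zero at the start; "moment": the same for the moment, N m; "gripper_width": opening from 0.0 (shut) to 1.0 (fully open); "gripper_force": force on a finger pad.
Only numpy, scipy, OpenCV 4.12 (cv2) and the standard library are available. Lean on these libraries where they do the work, as an engineer would, in place of code of your own. Each camera call takes 0.05 s, during which the arm holds its last target. There are 200 camera calls.

## Working session

There is one attempt and no reset: what is moved stays moved. The work goes in short steps, Python scripts to look and compute and a tool call to move; the robot and the scene stay as the last step left them, time stands still between calls to the robot, and variables do not carry over. Pictures are saved under pics/ and viewed, at most 10 in all, crops included, and the job is handed in when it is done.

Besides the shell and the picture viewer there is one more tool, called after "Request:" in YAML: its name, and indented under it one key for each argument. servo_tool: Moves the arm, as the interface text tells. Its arguments: {"type":"object","properties":{"deltas":{"type":"array","items":{"type":"object","properties":{"tx":{"type":"number"},"ty":{"type":"number"},"tz":{"type":"number"},"ax":{"type":"number"},"ay":{"type":"number"},"az":{"type":"number"},"claw":{"type":"number"}}}}},"required":["deltas"]}

```bash
mkdir -p pics; cat > h.py <<'E'
from station import *
import numpy as np, cv2
def look(cam,name,crop=None):
    im=capture(cam)
    if name: cv2.imwrite(f'pics/{name}.png',im)
    return im
def c2w(cam,s=None):
    c=calibration(cam)
    if cam!='wrist': return np.array(c['cam_to_world'])
    s=s or sense(); T=np.eye(4); T[:3,:3]=s['ee_rot']; T[:3,3]=s['tcp_pos']
    return T@np.array(c['hand_eye'])
def proj(cam,P,s=None):
    c=calibration(cam); p=np.linalg.inv(c2w(cam,s))@np.append(P,1)
    return np.array([c['fx']*p[0]/p[2]+c['cx'],c['fy']*p[1]/p[2]+c['cy']])
def unproj(cam,uv,z,s=None):
    c=calibration(cam); T=c2w(cam,s)
    d=T[:3,:3]@np.array([(uv[0]-c['cx'])/c['fx'],(uv[1]-c['cy'])/c['fy'],1]); o=T[:3,3]
    return o+d*(z-o[2])/d[2]
def rec(label,cam,s=None):
    T=c2w(cam,s)
    for r in recognise(label,cam):
        p=T@np.append(r['xyz'],1); print(label,cam,round(r['confidence'],2),p[:3].round(3),proj(cam,p[:3],s).round())
E
python3 - <<'E'
from h import *
np.set_printoptions(suppress=True)
a=look('scene','scene0');b=look('side','side0')
for cam in('scene','side'):
    for l in('board','nut_top','clip','glass','tongs','tongs_arm','jar','screwdriver','pick'): rec(l,cam)
s=sense();print(s['time_s'],s['tcp_pos'],np.array(s['ee_rot']).round(3))
for c in('scene','side'): print(c2w(c).round(3))
print(calibration('wrist'))
E
```

```text
board scene 0.76 [0.559 0.168 0.056] [397. 266.]
nut_top scene 0.48 [0.607 0.175 0.143] [405. 249.]
clip scene 0.68 [0.607 0.177 0.144] [406. 249.]
clip scene 0.32 [ 0.638 -0.396  0.001] [134. 303.]
tongs scene 0.95 [ 0.538 -0.171  0.018] [244. 269.]
tongs scene 0.74 [ 0.341 -0.206  0.013] [244. 218.]
tongs scene 0.54 [ 0.51  -0.297  0.012] [193. 261.]
tongs_arm scene 0.67 [ 0.548 -0.179  0.018] [240. 272.]
jar scene 0.73 [ 0.766 -0.026  0.052] [298. 338.]
jar scene 0.15 [ 0.548 -0.174  0.017] [242. 272.]
screwdriver scene 0.83 [0.534 0.401 0.017] [502. 275.]
pick scene 0.61 [ 0.638 -0.395 -0.001] [134. 303.]
board side 0.93 [0.504 0.213 0.057] [326. 317.]
nut_top side 0.85 [0.591 0.185 0.136] [278. 269.]
nut_top side 0.39 [ 0.738 -0.009  0.05 ] [229. 243.]
clip side 0.86 [0.595 0.184 0.134] [276. 270.]
glass side 0.87 [0.559 0.175 0.096] [298. 284.]
tongs side 0.91 [ 0.537 -0.153  0.014] [327. 226.]
tongs side 0.78 [ 0.505 -0.296  0.011] [344. 198.]
tongs side 0.68 [ 0.318 -0.207  0.01 ] [418. 218.]
tongs_arm side 0.79 [ 0.521 -0.306  0.012] [338. 195.]
tongs_arm side 0.66 [ 0.318 -
[... 416 characters left out ...]
66  0.22252604] [[-0.921 -0.39  -0.   ]
 [-0.39   0.921  0.   ]
 [-0.     0.    -1.   ]]
[[-0.06   0.632 -0.773  1.459]
 [ 0.998  0.025 -0.056  0.076]
 [-0.016 -0.775 -0.632  0.846]
 [ 0.     0.     0.     1.   ]]
[[-0.994 -0.04   0.102  0.429]
 [-0.108  0.541 -0.834  0.92 ]
 [-0.022 -0.84  -0.542  0.701]
 [ 0.     0.     0.     1.   ]]
{'fx': 406.02560309798474, 'fy': 406.02560309798474, 'cx': 319.9934698686453, 'cy': 245.12170061135265, 'hand_eye': array([[ 0.00044345, -0.95870107, -0.28441529,  0.07799592],
       [ 0.99999947,  0.00016191,  0.00101339,  0.00023285],
       [-0.00092549, -0.28441559,  0.95870064, -0.16211679],
       [ 0.        ,  0.        ,  0.        ,  1.        ]])}
```

```bash
python3 - <<'E'
import cv2,numpy as np
a=cv2.imread('pics/scene0.png');b=cv2.imread('pics/side0.png')
A=cv2.resize(a[190:390,100:540],None,fx=1.8,fy=1.8)[:, :800]
B=cv2.resize(b[160:400,180:460],None,fx=2.8,fy=2.8,interpolation=cv2.INTER_CUBIC)[:600,:800]
cv2.imwrite('pics/A.png',A);cv2.imwrite('pics/B.png',B)
E
```

```text
(no output)
```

View pics/A.png

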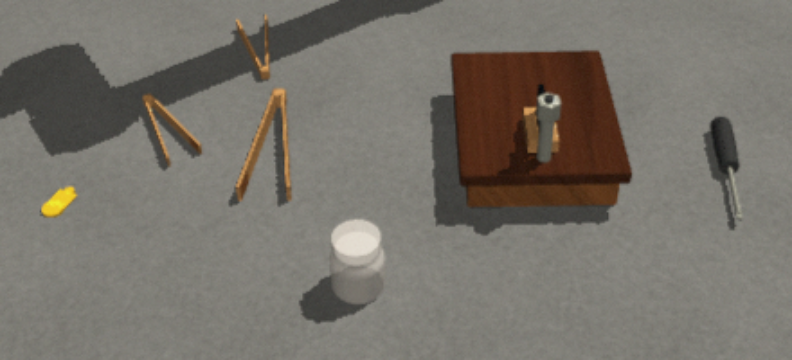

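View pics/B.png

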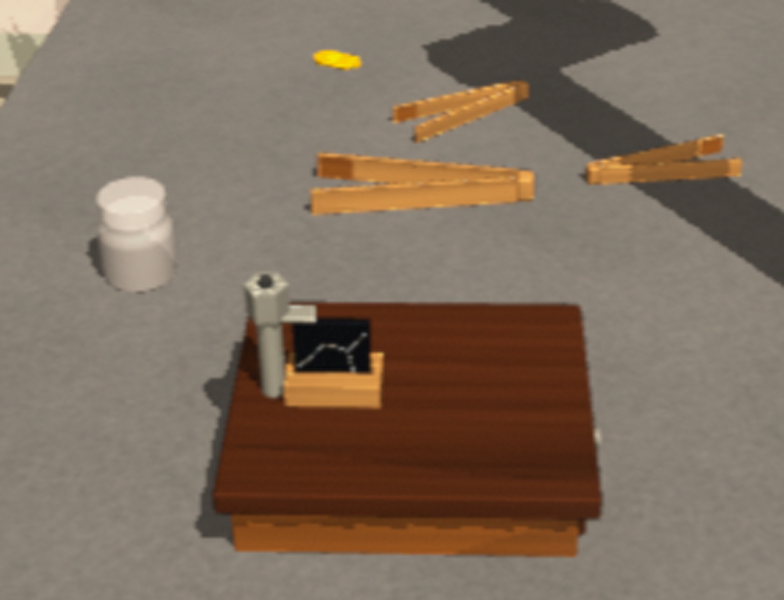

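Scene crop: the board with stand, post, nut and clip is at about scene pixel (405,250), with the tab pointing towards −x. Possible tongs are (244,269), (244,218) and (193,261). The other two are clearly shorter, so I choose (244,269) as the 190 mm pair, tips towards +x. The jar is at (298,338), the pick at (134,303) and the screwdriver at (502,275). I'll move the wrist camera over the tongs to check that choice close up.

Request:
servo_tool:
  deltas:
    - {"tx": -348,"ty": 293,"tz": -78,"az": 0.4,"claw": 87}
    - {"tx": -348,"ty": 293,"tz": -78,"az": 0.4,"claw": 87}
    - {"tx": -348,"ty": 293,"tz": -78,"az": 0.4,"claw": 87}
    - {"tx": -348,"ty": 293,"tz": -78,"az": 0.4,"claw": 87}
    - {"tx": -348,"ty": 293,"tz": -78,"az": 0.4,"claw": 87}
    - {"tx": -348,"ty": 293,"tz": -78,"az": 0.4,"claw": 87}
    - {"tx": -348,"ty": 293,"tz": -78,"az": 0.4,"claw": 87}
    - {"tx": -348,"ty": 293,"tz": -78,"az": 0.4,"claw": 87}
    - {"tx": -348,"ty": 293,"tz": -78,"az": 0.4,"claw": 87}
    - {"tx": -348,"ty": 293,"tz": -78,"az": 0.4,"claw": 87}
    - {"tx": -348,"ty": 293,"tz": -78,"az": 0.4,"claw": 87}
    - {"tx": -348,"ty": 293,"tz": -78,"az": 0.4,"claw": 87}

```text
schema error: expected keys tx, ty, tz, ax, ay, az, claw
```

Request:
servo_tool:
  deltas:
    - {"claw": 87}
    - {"claw": 87}
    - {"claw": 87}

```text
schema error: expected keys tx, ty, tz, ax, ay, az, claw
```

```bash
python3 - <<'E'
from h import *
np.set_printoptions(suppress=True)
s=sense();print(s['time_s'],np.array(s['tcp_pos']).round(4),np.array(s['ee_rot']).round(3).tolist())
im=look('wrist','w1')
rec('tongs','wrist',s)
for r in trace('tongs','wrist'):
    m=np.array(r['mask']).astype(np.uint8); (c,(w,h),a)=cv2.minAreaRect(cv2.findNonZero(m)); print(r['confidence'],m.sum(),c,w,h,a)
E
```

```text
1.0 [ 0.2438 -0.5754  0.2225] [[-0.921, -0.39, -0.0], [-0.39, 0.921, 0.0], [-0.0, 0.0, -1.0]]
```

View pics/w1.png

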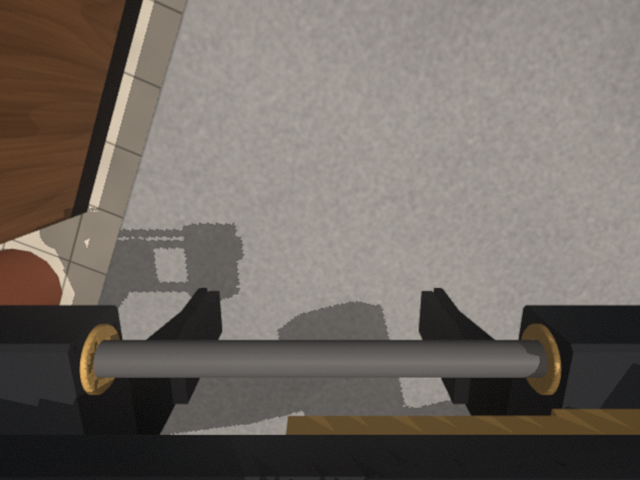

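Request:
servo_tool:
  deltas:
    - {"tx": -467,"ty": 242,"tz": -78,"ax": 0,"ay": 0,"az": 0.4,"claw": 87}
    - {"tx": -467,"ty": 242,"tz": -78,"ax": 0,"ay": 0,"az": 0.4,"claw": 87}
    - {"tx": -467,"ty": 242,"tz": -78,"ax": 0,"ay": 0,"az": 0.4,"claw": 87}
    - {"tx": -467,"ty": 242,"tz": -78,"ax": 0,"ay": 0,"az": 0.4,"claw": 87}
    - {"tx": -467,"ty": 242,"tz": -78,"ax": 0,"ay": 0,"az": 0.4,"claw": 87}
    - {"tx": -467,"ty": 242,"tz": -78,"ax": 0,"ay": 0,"az": 0.4,"claw": 87}
    - {"tx": -467,"ty": 242,"tz": -78,"ax": 0,"ay": 0,"az": 0.4,"claw": 87}
    - {"tx": -467,"ty": 242,"tz": -78,"ax": 0,"ay": 0,"az": 0.4,"claw": 87}
    - {"tx": -467,"ty": 242,"tz": -78,"ax": 0,"ay": 0,"az": 0.4,"claw": 87}
    - {"tx": -467,"ty": 242,"tz": -78,"ax": 0,"ay": 0,"az": 0.4,"claw": 87}
    - {"tx": -467,"ty": 242,"tz": -78,"ax": 0,"ay": 0,"az": 0.4,"claw": 87}
    - {"tx": -467,"ty": 242,"tz": -78,"ax": 0,"ay": 0,"az": 0.4,"claw": 87}

```text
time_s: 2.15
tcp_pos: [0.5555, -0.1987, 0.2955]
ee_rot: [[-1.0, -0.001, 0.001], [-0.001, 1.0, -0.0], [-0.001, -0.0, -1.0]]
wrist_force: [0.7, -0.9, -0.7]
gripper_width: 0.997
gripper_force: 0.0
```

Request:
servo_tool:
  deltas:
    - {"tx": 0,"ty": 0,"tz": 0,"ax": 0,"ay": 0,"az": 0,"claw": 87}
    - {"tx": 0,"ty": 0,"tz": 0,"ax": 0,"ay": 0,"az": 0,"claw": 87}
    - {"tx": 0,"ty": 0,"tz": 0,"ax": 0,"ay": 0,"az": 0,"claw": 87}

```text
time_s: 2.4
tcp_pos: [0.5544, -0.2003, 0.2945]
ee_rot: [[-1.0, -0.001, -0.001], [-0.001, 1.0, 0.0], [0.001, 0.0, -1.0]]
wrist_force: [-0.0, -0.5, 0.1]
gripper_width: 1.003
gripper_force: 0.0
```

```bash
python3 - <<'E'
from h import *
np.set_printoptions(suppress=True)
s=sense();print(s['time_s'],np.array(s['tcp_pos']).round(4),np.array(s['ee_rot']).round(3).tolist())
im=look('wrist','w2')
rec('tongs','wrist',s)
for r in trace('tongs','wrist'):
    m=np.array(r['mask']).astype(np.uint8); (c,(w,h),a)=cv2.minAreaRect(cv2.findNonZero(m)); print(r['confidence'],m.sum(),c,w,h,a)
E
```

```text
2.4 [ 0.5544 -0.2003  0.2945] [[-1.0, -0.001, -0.001], [-0.001, 1.0, 0.0], [0.001, 0.0, -1.0]]
tongs wrist 0.91 [ 0.375 -0.193  0.012] [327.  18.]
tongs wrist 0.8 [ 0.494 -0.306  0.017] [219. 143.]
tongs wrist 0.55 [ 0.514 -0.165  0.022] [353. 162.]
tongs wrist 0.29 [ 0.635 -0.398  0.004] [151. 265.]
0.89 1775 (222.36001586914062, 146.48001098632812) 132.39999389648438 41.20000457763672 53.13010025024414
0.73 2315 (355.1843566894531, 170.42352294921875) 178.58206176757812 56.419124603271484 86.76029968261719
0.65 361 (324.0500183105469, 15.64999771118164) 38.57978439331055 17.39252281188965 71.56504821777344
```

View pics/w2.png

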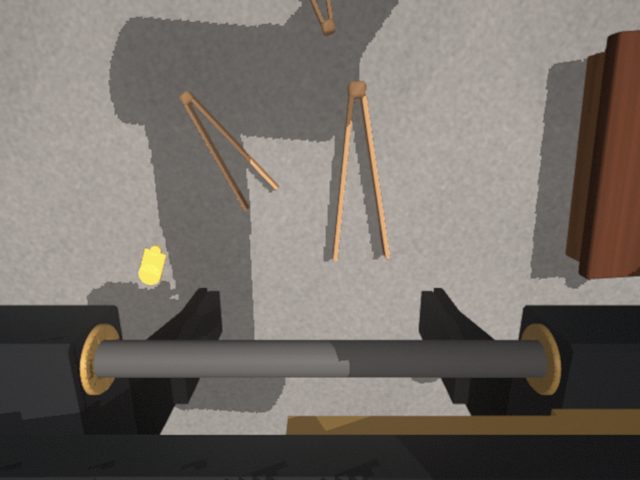

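The wrist picture shows the chosen tongs with the spring end at (358,88) and the tips at (335,259) and (387,256). The smaller pair is at (185..275, 95..205), another small pair is at the top (327,18), and the pick is at (152,265). Next I'll move over the board's post while working out the tongs' pose from this picture.

Request:
servo_tool:
  deltas:
    - {"tx": -46,"ty": 380,"tz": -5,"ax": 0,"ay": 0,"az": 0,"claw": 87}
    - {"tx": -46,"ty": 380,"tz": -5,"ax": 0,"ay": 0,"az": 0,"claw": 87}
    - {"tx": -46,"ty": 380,"tz": -5,"ax": 0,"ay": 0,"az": 0,"claw": 87}
    - {"tx": -46,"ty": 380,"tz": -5,"ax": 0,"ay": 0,"az": 0,"claw": 87}
    - {"tx": -46,"ty": 380,"tz": -5,"ax": 0,"ay": 0,"az": 0,"claw": 87}
    - {"tx": -46,"ty": 380,"tz": -5,"ax": 0,"ay": 0,"az": 0,"claw": 87}
    - {"tx": -46,"ty": 380,"tz": -5,"ax": 0,"ay": 0,"az": 0,"claw": 87}
    - {"tx": -46,"ty": 380,"tz": -5,"ax": 0,"ay": 0,"az": 0,"claw": 87}
    - {"tx": -46,"ty": 380,"tz": -5,"ax": 0,"ay": 0,"az": 0,"claw": 87}
    - {"tx": -46,"ty": 380,"tz": -5,"ax": 0,"ay": 0,"az": 0,"claw": 87}
    - {"tx": -46,"ty": 380,"tz": -5,"ax": 0,"ay": 0,"az": 0,"claw": 87}
    - {"tx": -46,"ty": 380,"tz": -5,"ax": 0,"ay": 0,"az": 0,"claw": 87}

```text
time_s: 3.55
tcp_pos: [0.6001, 0.1786, 0.2995]
ee_rot: [[-1.0, -0.0, -0.001], [-0.0, 1.0, -0.001], [0.001, -0.001, -1.0]]
wrist_force: [0.9, -0.7, -0.8]
gripper_width: 1.0
gripper_force: 0.0
```

Request:
servo_tool:
  deltas:
    - {"tx": 0,"ty": 0,"tz": 0,"ax": 0,"ay": 0,"az": 0,"claw": 87}
    - {"tx": 0,"ty": 0,"tz": 0,"ax": 0,"ay": 0,"az": 0,"claw": 87}
    - {"tx": 0,"ty": 0,"tz": 0,"ax": 0,"ay": 0,"az": 0,"claw": 87}
    - {"tx": 0,"ty": 0,"tz": 0,"ax": 0,"ay": 0,"az": 0,"claw": 87}

```text
time_s: 3.88
tcp_pos: [0.6003, 0.1782, 0.3001]
ee_rot: [[-1.0, 0.001, 0.0], [0.001, 1.0, 0.0], [-0.0, 0.0, -1.0]]
wrist_force: [0.5, -0.4, -0.4]
gripper_width: 1.001
gripper_force: 0.0
```

```bash
python3 - <<'E'
from h import *
np.set_printoptions(suppress=True)
s0={'tcp_pos':[0.5544,-0.2003,0.2945],'ee_rot':[[-1.0,-0.001,-0.001],[-0.001,1.0,0.0],[0.001,0.0,-1.0]]}
for n,uv in dict(end=(357,83),tipR=(335,259),tipL=(387,256)).items(): print(n,unproj('wrist',uv,0.024,s0).round(4))
s=sense();print(s['time_s'],np.array(s['tcp_pos']).round(4),np.array(s['ee_rot']).round(4).tolist())
im=look('wrist','w3')
for l in('nut_top','clip','glass','board'):
    rec(l,'wrist',s)
    for r in trace(l,'wrist')[:2]:
        m=np.array(r['mask']).astype(np.uint8); p=cv2.findNonZero(m);x,y,w,h=cv2.boundingRect(p); print('  mask',r['confidence'],m.sum(),x,y,w,h,cv2.minAreaRect(p))
cv2.imwrite('pics/w3c.png',cv2.resize(im[90:290,220:420],None,fx=3,fy=3,interpolation=cv2.INTER_CUBIC))
E
```

```text
end [ 0.4361 -0.163   0.024 ]
tipR [ 0.6204 -0.1827  0.024 ]
tipL [ 0.6168 -0.1245  0.024 ]
3.8833 [0.6003 0.1782 0.3001] [[-1.0, 0.0009, 0.0004], [0.0009, 1.0, 0.0002], [-0.0004, 0.0002, -1.0]]
nut_top wrist 0.85 [0.59  0.169 0.144] [308. 213.]
nut_top wrist 0.27 [ 0.554 -0.139  0.011] [ 28. 156.]
  mask 0.97 1341 299 180 32 60 ((313.5863037109375, 209.7081298828125), (58.92131042480469, 30.849971771240234), 85.91438293457031)
clip wrist 0.97 [0.588 0.171 0.148] [310. 212.]
  mask 0.84 1252 299 181 32 59 ((313.0384826660156, 210.3076934814453), (57.924217224121094, 29.76833724975586), 82.87498474121094)
glass wrist 0.66 [0.545 0.17  0.117] [309. 154.]
  mask 0.68 364 307 138 11 44 ((311.3942565917969, 159.42848205566406), (43.102294921875, 9.330191612243652), 85.42607879638672)
board wrist 0.66 [0.509 0.167 0.062] [307. 110.]
  mask 0.97 46961 191 0 224 238 ((302.4999694824219, 118.49998474121094), (222.99996948242188, 236.99996948242188), 0.0)
```

View pics/w3c.png

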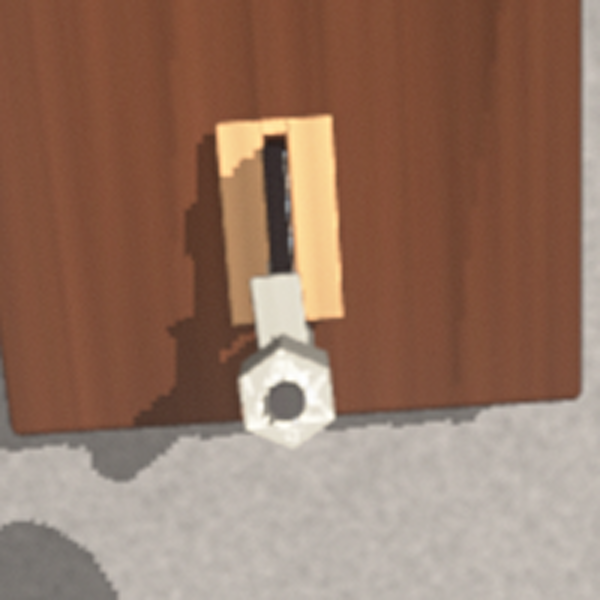

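```bash
python3 - <<'E'
from h import *
np.set_printoptions(suppress=True)
s=sense(); print(np.array(s['joints']).round(1))
f=lambda x,y,z:unproj('wrist',(220+(x+.5)/3-.5,90+(y+.5)/3-.5),z,s)
P=dict(nut=f(287,400,.146),nutv=f(292,448,.146),tabend=f(275,277,.124),frontL=f(15,433,.06),frontR=f(575,398,.06),sA=f(217,123,.078),sB=f(332,115,.078),sC=f(343,317,.078),sD=f(233,325,.078),slot_a=f(275,136,.078))
for k,v in P.items(): print(k,v.round(4))
a=lambda p,q:np.arctan2(q[1]-p[1],q[0]-p[0])
print('yaw board',a(P['frontL'],P['frontR'])-np.pi/2,'stand',a(P['sA'],P['sD']),a(P['sB'],P['sC']),a(P['sA'],P['sB'])-np.pi/2,a(P['sD'],P['sC'])-np.pi/2,'clip',a(P['tabend'],P['nut']),a(P['nut'],P['nutv']))
c=sum(P[k] for k in('sA','sB','sC','sD'))/4; print('stand',c, 'post-stand',P['nut']-c,a(c,P['nut']))
print('sizes',np.linalg.norm(P['sA']-P['sD']),np.linalg.norm(P['sA']-P['sB']),np.linalg.norm(P['tabend']-P['nut']))
d=P['nut']-np.array(s['tcp_pos']); print('delta tool mm',(np.array(s['ee_rot']).T@d*1000).round(1))
E
```

```text
[  31.4   20.     8.3   -0.   -78.3 -121.4]
nut [0.5972 0.1764 0.146 ]
nutv [0.6105 0.1778 0.146 ]
tabend [0.5676 0.1729 0.124 ]
frontL [0.6294 0.0827 0.06  ]
frontR [0.6169 0.273  0.06  ]
sA [0.5272 0.1546 0.078 ]
sB [0.5248 0.1895 0.078 ]
sC [0.5864 0.1935 0.078 ]
sD [0.589  0.1586 0.078 ]
slot_a [0.531  0.1722 0.078 ]
yaw board 0.0654951013272731 stand 0.06401347142245795 0.06520897712605225 0.06815687175007556 0.07437642115350851 clip 0.11702789811274189 0.0993032348593332
stand [0.55684732 0.17406227 0.078     ] post-stand [0.04039184 0.00237282 0.068     ] 0.05867749815317106
sizes 0.06189581935703667 0.034941289059976774 0.03710245876612727
delta tool mm [  2.9  -3.1 153.7]
```

The board yaw is about 0.066 and the clip sits about 0.04 rad from zero. Stand and post spacing and sizes match the description. The crop shows the nut centre at (287,400) and the tab end at (275,277). Now I'll go down over the nut.

Request:
servo_tool:
  deltas:
    - {"tx": 3,"ty": -3,"tz": 20,"ax": 0,"ay": 0,"az": -0.1,"claw": 87}
    - {"tx": 3,"ty": -3,"tz": 50,"ax": 0,"ay": 0,"az": -0.1,"claw": 87}
    - {"tx": 3,"ty": -3,"tz": 80,"ax": 0,"ay": 0,"az": -0.1,"claw": 80}
    - {"tx": 3,"ty": -3,"tz": 110,"ax": 0,"ay": 0,"az": -0.1,"claw": 60}
    - {"tx": 3,"ty": -3,"tz": 140,"ax": 0,"ay": 0,"az": -0.1,"claw": 50}
    - {"tx": 3,"ty": -3,"tz": 160,"ax": 0,"ay": 0,"az": -0.1,"claw": 50}
    - {"tx": 3,"ty": -3,"tz": 172,"ax": 0,"ay": 0,"az": -0.1,"claw": 50}
    - {"tx": 3,"ty": -3,"tz": 172,"ax": 0,"ay": 0,"az": -0.1,"claw": 50}
    - {"tx": 3,"ty": -3,"tz": 172,"ax": 0,"ay": 0,"az": -0.1,"claw": 50}

```text
time_s: 5.08
tcp_pos: [0.5972, 0.1765, 0.1274]
ee_rot: [[-0.995, -0.101, -0.001], [-0.101, 0.995, -0.001], [0.001, -0.001, -1.0]]
wrist_force: [1.3, 0.6, 0.6]
gripper_width: 0.605
gripper_force: 0.0
```

Request:
servo_tool:
  deltas:
    - {"tx": 0,"ty": 0,"tz": 0,"ax": 0,"ay": 0,"az": 0,"claw": 30}
    - {"tx": 0,"ty": 0,"tz": 0,"ax": 0,"ay": 0,"az": 0,"claw": 18}
    - {"tx": 0,"ty": 0,"tz": 0,"ax": 0,"ay": 0,"az": 0,"claw": 18}
    - {"tx": 0,"ty": 0,"tz": 0,"ax": 0,"ay": 0,"az": 0,"claw": 18}
    - {"tx": 0,"ty": 0,"tz": 0,"ax": 0,"ay": 0,"az": 0,"claw": 18}

```text
time_s: 5.5
tcp_pos: [0.5975, 0.1751, 0.1287]
ee_rot: [[-0.995, -0.101, 0.0], [-0.101, 0.995, -0.003], [-0.0, -0.003, -1.0]]
wrist_force: [2.9, -11.5, -0.3]
gripper_width: 0.286
gripper_force: 5.7
```

Request:
servo_tool:
  deltas:
    - {"tx": 0,"ty": -1.5,"tz": 0,"ax": 0,"ay": 0,"az": 0,"claw": 15}
    - {"tx": 0,"ty": -1.5,"tz": 0,"ax": 0,"ay": 0,"az": 0,"claw": 15}
    - {"tx": 0,"ty": -1.5,"tz": 0,"ax": 0,"ay": 0,"az": 0,"claw": 15}

```text
time_s: 5.75
tcp_pos: [0.5976, 0.1745, 0.1286]
ee_rot: [[-0.995, -0.101, 0.001], [-0.101, 0.995, -0.001], [-0.001, -0.001, -1.0]]
wrist_force: [-0.9, -4.3, 5.0]
gripper_width: 0.276
gripper_force: 30.0
```

Request:
servo_tool:
  deltas:
    - {"tx": 0,"ty": -0.5,"tz": 0,"ax": 0,"ay": 0,"az": -0.1,"claw": 15}
    - {"tx": 0,"ty": -0.5,"tz": 0,"ax": 0,"ay": 0,"az": -0.2,"claw": 15}
    - {"tx": 0,"ty": -0.5,"tz": 0,"ax": 0,"ay": 0,"az": -0.3,"claw": 15}
    - {"tx": 0,"ty": -0.5,"tz": 0,"ax": 0,"ay": 0,"az": -0.4,"claw": 15}
    - {"tx": 0,"ty": -0.5,"tz": 0,"ax": 0,"ay": 0,"az": -0.5,"claw": 15}
    - {"tx": 0,"ty": -0.5,"tz": 0,"ax": 0,"ay": 0,"az": -0.6,"claw": 15}

```text
time_s: 6.25
tcp_pos: [0.5975, 0.1747, 0.1286]
ee_rot: [[-0.761, -0.648, 0.001], [-0.648, 0.761, 0.0], [-0.001, -0.0, -1.0]]
wrist_force: [-1.3, -1.0, 4.8]
gripper_width: 0.274
gripper_force: 30.0
```

Request:
servo_tool:
  deltas:
    - {"tx": 0,"ty": 0,"tz": 0,"ax": 0,"ay": 0,"az": -0.1,"claw": 15}
    - {"tx": 0,"ty": 0,"tz": 0,"ax": 0,"ay": 0,"az": -0.2,"claw": 15}
    - {"tx": 0,"ty": 0,"tz": 0,"ax": 0,"ay": 0,"az": -0.3,"claw": 15}
    - {"tx": 0,"ty": 0,"tz": 0,"ax": 0,"ay": 0,"az": -0.4,"claw": 15}
    - {"tx": 0,"ty": 0,"tz": 0,"ax": 0,"ay": 0,"az": -0.5,"claw": 15}
    - {"tx": 0,"ty": 0,"tz": 0,"ax": 0,"ay": 0,"az": -0.6,"claw": 15}
    - {"tx": 0,"ty": 0,"tz": 0,"ax": 0,"ay": 0,"az": -0.65,"claw": 15}
    - {"tx": 0,"ty": 0,"tz": 0,"ax": 0,"ay": 0,"az": -0.65,"claw": 15}

```text
time_s: 6.92
tcp_pos: [0.5973, 0.1748, 0.1287]
ee_rot: [[-0.216, -0.976, 0.0], [-0.976, 0.216, 0.0], [-0.0, -0.0, -1.0]]
wrist_force: [-2.3, -1.4, 5.3]
gripper_width: 0.274
gripper_force: 30.0
```

Request:
servo_tool:
  deltas:
    - {"tx": 0,"ty": 0,"tz": 0,"ax": 0,"ay": 0,"az": 0,"claw": 36}
    - {"tx": 0,"ty": 0,"tz": 0,"ax": 0,"ay": 0,"az": 0,"claw": 36}
    - {"tx": 0,"ty": 0,"tz": 0,"ax": 0,"ay": 0,"az": 0,"claw": 36}
    - {"tx": 0,"ty": 0,"tz": -20,"ax": 0,"ay": 0,"az": 0,"claw": 36}
    - {"tx": 0,"ty": 0,"tz": -50,"ax": 0,"ay": 0,"az": 0,"claw": 36}
    - {"tx": 0,"ty": 0,"tz": -80,"ax": 0,"ay": 0,"az": 0,"claw": 36}
    - {"tx": 0,"ty": 0,"tz": -120,"ax": 0,"ay": 0,"az": 0.12,"claw": 36}
    - {"tx": 0,"ty": 0,"tz": -150,"ax": 0,"ay": 0,"az": 0.24,"claw": 36}
    - {"tx": 0,"ty": 0,"tz": -170,"ax": 0,"ay": 0,"az": 0.36,"claw": 36}
    - {"tx": 0,"ty": 0,"tz": -170,"ax": 0,"ay": 0,"az": 0.48,"claw": 36}
    - {"tx": 0,"ty": 0,"tz": -170,"ax": 0,"ay": 0,"az": 0.6,"claw": 36}
    - {"tx": 0,"ty": 0,"tz": -170,"ax": 0,"ay": 0,"az": 0.72,"claw": 36}

```text
time_s: 7.92
tcp_pos: [0.5974, 0.1749, 0.2978]
ee_rot: [[-0.811, -0.585, 0.0], [-0.585, 0.811, 0.001], [-0.001, 0.001, -1.0]]
wrist_force: [1.4, -0.0, -0.1]
gripper_width: 0.409
gripper_force: 0.0
```

Request:
servo_tool:
  deltas:
    - {"tx": 0,"ty": 0,"tz": 0,"ax": 0,"ay": 0,"az": 0.12,"claw": 87}
    - {"tx": 0,"ty": 0,"tz": 0,"ax": 0,"ay": 0,"az": 0.24,"claw": 87}
    - {"tx": 0,"ty": 0,"tz": 0,"ax": 0,"ay": 0,"az": 0.36,"claw": 87}
    - {"tx": 0,"ty": 0,"tz": 0,"ax": 0,"ay": 0,"az": 0.48,"claw": 87}
    - {"tx": 0,"ty": 0,"tz": 0,"ax": 0,"ay": 0,"az": 0.565,"claw": 87}
    - {"tx": 0,"ty": 0,"tz": 0,"ax": 0,"ay": 0,"az": 0.565,"claw": 87}
    - {"tx": 0,"ty": 0,"tz": 0,"ax": 0,"ay": 0,"az": 0.565,"claw": 87}

```text
time_s: 8.5
tcp_pos: [0.5974, 0.1747, 0.2973]
ee_rot: [[-0.998, -0.068, -0.0], [-0.068, 0.998, 0.0], [0.0, 0.0, -1.0]]
wrist_force: [0.2, -0.1, 0.1]
gripper_width: 0.857
gripper_force: 0.0
```

```bash
python3 - <<'E'
from h import *
np.set_printoptions(suppress=True)
s=sense();print(s['time_s'],np.array(s['tcp_pos']).round(4),np.array(s['ee_rot']).round(4).tolist())
im=look('wrist','w4')
for l in('nut_top','glass'): rec(l,'wrist',s)
cv2.imwrite('pics/w4c.png',cv2.resize(im[90:290,220:420],None,fx=3,fy=3,interpolation=cv2.INTER_CUBIC))
E
```

```text
8.5 [0.5974 0.1747 0.2973] [[-0.9977, -0.068, -0.0005], [-0.068, 0.9977, 0.0], [0.0005, 0.0, -1.0]]
nut_top wrist 0.75 [0.597 0.17  0.144] [313. 226.]
glass wrist 0.92 [0.553 0.172 0.118] [320. 167.]
```

View pics/w4c.png

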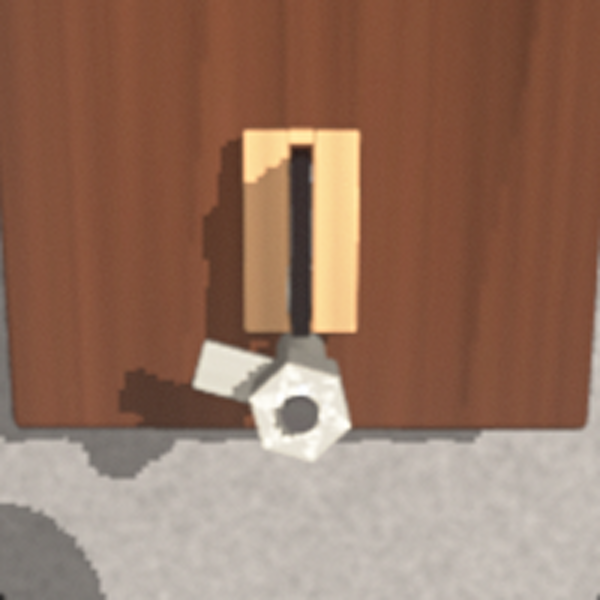

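The crop shows the clip tab swung to about 1.28 rad, at (230,370) crop and clear of the glass. The glass is still upright in the slot at column 301, rows 147–335. Now I'll work out the goal and the tongs' pose, and move over the tongs for a fresh look.

```bash
python3 - <<'E'
from h import *
np.set_printoptions(suppress=True)
s=sense();print(np.array(s['tcp_pos']).round(4))
f=lambda x,y,z:unproj('wrist',(220+(x+.5)/3-.5,90+(y+.5)/3-.5),z,s)
P=dict(nut=f(300,411,.146),sA=f(243,129,.078),sB=f(360,129,.078),sC=f(358,333,.078),sD=f(244,333,.078),g0=f(301,147,.118),g1=f(301,335,.118))
for k,v in P.items(): print(k,v.round(4))
c=sum(P[k] for k in('sA','sB','sC','sD'))/4; print('stand',c)
R=np.array(s['ee_rot']); 
q=np.array([.570,-.155,.20]); print('to tongs view, tool mm',(R.T@(q-np.array(s['tcp_pos']))*1000).round(1))
E
```

```text
[0.5974 0.1746 0.2976]
nut [0.5969 0.1749 0.146 ]
sA [0.5274 0.153  0.078 ]
sB [0.525  0.1882 0.078 ]
sC [0.5871 0.1927 0.078 ]
sD [0.5896 0.1567 0.078 ]
g0 [0.5302 0.1707 0.118 ]
g1 [0.5817 0.1742 0.118 ]
stand [0.55728171 0.17262672 0.078     ]
to tongs view, tool mm [  49.5 -327.    97.6]
```

Request:
servo_tool:
  deltas:
    - {"tx": 45,"ty": -328,"tz": 50,"ax": 0,"ay": 0,"az": 0,"claw": 60}
    - {"tx": 45,"ty": -328,"tz": 50,"ax": 0,"ay": 0,"az": 0,"claw": 60}
    - {"tx": 45,"ty": -328,"tz": 50,"ax": 0,"ay": 0,"az": 0,"claw": 60}
    - {"tx": 45,"ty": -328,"tz": 50,"ax": 0,"ay": 0,"az": 0,"claw": 60}
    - {"tx": 45,"ty": -328,"tz": 50,"ax": 0,"ay": 0,"az": 0,"claw": 60}
    - {"tx": 45,"ty": -328,"tz": 50,"ax": 0,"ay": 0,"az": 0,"claw": 60}
    - {"tx": 45,"ty": -328,"tz": 50,"ax": 0,"ay": 0,"az": 0,"claw": 60}
    - {"tx": 45,"ty": -328,"tz": 50,"ax": 0,"ay": 0,"az": 0,"claw": 60}
    - {"tx": 45,"ty": -328,"tz": 50,"ax": 0,"ay": 0,"az": 0,"claw": 60}
    - {"tx": 45,"ty": -328,"tz": 50,"ax": 0,"ay": 0,"az": 0,"claw": 60}
    - {"tx": 45,"ty": -328,"tz": 50,"ax": 0,"ay": 0,"az": 0,"claw": 60}
    - {"tx": 45,"ty": -328,"tz": 50,"ax": 0,"ay": 0,"az": 0,"claw": 60}

```text
time_s: 9.65
tcp_pos: [0.5745, -0.1548, 0.2481]
ee_rot: [[-0.998, -0.067, 0.001], [-0.067, 0.998, 0.0], [-0.001, 0.0, -1.0]]
wrist_force: [0.6, -0.4, -0.1]
gripper_width: 0.689
gripper_force: 0.0
```

Request:
servo_tool:
  deltas:
    - {"tx": 0,"ty": 0,"tz": 0,"ax": 0,"ay": 0,"az": 0,"claw": 60}
    - {"tx": 0,"ty": 0,"tz": 0,"ax": 0,"ay": 0,"az": 0,"claw": 60}
    - {"tx": 0,"ty": 0,"tz": 0,"ax": 0,"ay": 0,"az": 0,"claw": 60}
    - {"tx": 0,"ty": 0,"tz": 0,"ax": 0,"ay": 0,"az": 0,"claw": 60}

```text
time_s: 9.98
tcp_pos: [0.5743, -0.1549, 0.2479]
ee_rot: [[-0.998, -0.067, 0.0], [-0.067, 0.998, 0.0], [-0.0, 0.0, -1.0]]
wrist_force: [0.5, 0.4, -1.0]
gripper_width: 0.689
gripper_force: 0.0
```

```bash
python3 - <<'E'
from h import *
np.set_printoptions(suppress=True)
s=sense();print(s['time_s'],np.array(s['tcp_pos']).round(4),np.array(s['ee_rot']).round(4).tolist())
im=look('wrist','w5')
crop=im[40:290,200:500]
rec('tongs','wrist',s)
cv2.imwrite('pics/w5c.png',cv2.resize(crop,None,fx=2.4,fy=2.4,interpolation=cv2.INTER_CUBIC))
E
```

```text
9.9833 [ 0.5743 -0.1549  0.2479] [[-0.9977, -0.0671, 0.0003], [-0.0671, 0.9977, 0.0], [-0.0003, 0.0, -1.0]]
tongs wrist 0.85 [ 0.512 -0.165  0.022] [314. 142.]
tongs wrist 0.6 [ 0.494 -0.305  0.015] [163. 112.]
```

View pics/w5c.png

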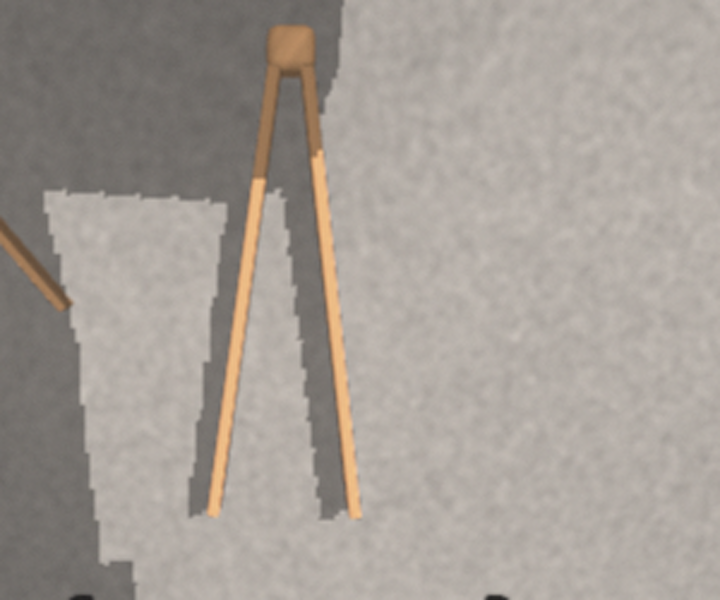

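The crop shows only the chosen tongs, with the spring end at (292,26) and the tips at (213,515) and (354,518) in crop pixels.

```bash
python3 - <<'E'
from h import *
np.set_printoptions(suppress=True)
s=sense();R=np.array(s['ee_rot']);t=np.array(s['tcp_pos'])
f=lambda x,y,z=.024:unproj('wrist',(200+(x+.5)/2.4-.5,40+(y+.5)/2.4-.5),z,s)
e,r,l=f(292,27),f(213,516),f(354,518); m=(r+l)/2
yaw=np.arctan2(*(m-e)[1::-1]); L=np.linalg.norm(m-e)
o=e+(m-e)*90/190
print(e,r,l,'tip sep',np.linalg.norm(r-l),'len',L,'yaw',yaw,'tool yaw',np.arctan2(-R[1,0],-R[0,0]))
# check: arm centres at origin station
for k,(x,y) in dict(a=(236,280),b=(331,280)).items(): print(k,f(x,y))
print('origin',o); q=np.append(o[:2],.007); print('tool mm',(R.T@(q-t)*1000).round(1))
E
```

```text
[ 0.43486637 -0.1627609   0.024     ] [ 0.62246356 -0.18293339  0.024     ] [ 0.61942555 -0.12433114  0.024     ] tip sep 0.058680936778881726 len 0.1863019698985866 yaw 0.049018769016955586 tool yaw 0.06653689628054747
a [ 0.52577584 -0.17834924  0.024     ]
b [ 0.52331144 -0.14157605  0.024     ]
origin [ 0.52300867 -0.15843681  0.024     ]
tool mm [ 51.3   0.2 240.8]
```

Request:
servo_tool:
  deltas:
    - {"tx": 20,"ty": 0.2,"tz": 20,"ax": 0,"ay": 0,"az": 0.017,"claw": 60}
    - {"tx": 51,"ty": 0.2,"tz": 50,"ax": 0,"ay": 0,"az": 0.017,"claw": 60}
    - {"tx": 51,"ty": 0.2,"tz": 85,"ax": 0,"ay": 0,"az": 0.017,"claw": 60}
    - {"tx": 51,"ty": 0.2,"tz": 120,"ax": 0,"ay": 0,"az": 0.017,"claw": 60}
    - {"tx": 51,"ty": 0.2,"tz": 155,"ax": 0,"ay": 0,"az": 0.017,"claw": 60}
    - {"tx": 51,"ty": 0.2,"tz": 190,"ax": 0,"ay": 0,"az": 0.017,"claw": 60}
    - {"tx": 51,"ty": 0.2,"tz": 215,"ax": 0,"ay": 0,"az": 0.017,"claw": 60}
    - {"tx": 51,"ty": 0.2,"tz": 232,"ax": 0,"ay": 0,"az": 0.017,"claw": 60}
    - {"tx": 51,"ty": 0.2,"tz": 242,"ax": 0,"ay": 0,"az": 0.017,"claw": 60}
    - {"tx": 51,"ty": 0.2,"tz": 242,"ax": 0,"ay": 0,"az": 0.017,"claw": 60}
    - {"tx": 51,"ty": 0.2,"tz": 242,"ax": 0,"ay": 0,"az": 0.017,"claw": 60}

```text
time_s: 11.0
tcp_pos: [0.5237, -0.1589, 0.006]
ee_rot: [[-0.999, -0.049, 0.0], [-0.049, 0.999, -0.0], [-0.0, -0.0, -1.0]]
wrist_force: [-0.0, -0.3, 1.4]
gripper_width: 0.691
gripper_force: 0.0
```

Request:
servo_tool:
  deltas:
    - {"tx": 0,"ty": 0,"tz": 0,"ax": 0,"ay": 0,"az": 0,"claw": 45}
    - {"tx": 0,"ty": 0,"tz": 0,"ax": 0,"ay": 0,"az": 0,"claw": 36}
    - {"tx": 0,"ty": 0,"tz": 0,"ax": 0,"ay": 0,"az": 0,"claw": 28}
    - {"tx": 0,"ty": 0,"tz": 0,"ax": 0,"ay": 0,"az": 0,"claw": 25}
    - {"tx": 0,"ty": 0,"tz": 0,"ax": 0,"ay": 0,"az": 0,"claw": 25}
    - {"tx": 0,"ty": 0,"tz": 0,"ax": 0,"ay": 0,"az": 0,"claw": 25}
    - {"tx": 0,"ty": 0,"tz": 0,"ax": 0,"ay": 0,"az": 0,"claw": 25}

```text
time_s: 11.58
tcp_pos: [0.5242, -0.159, 0.0067]
ee_rot: [[-0.999, -0.049, 0.002], [-0.049, 0.999, -0.0], [-0.002, -0.0, -1.0]]
wrist_force: [-0.2, -0.6, 4.1]
gripper_width: 0.307
gripper_force: 5.4
```

Request:
servo_tool:
  deltas:
    - {"tx": 0,"ty": 0,"tz": 0,"ax": 0,"ay": 0,"az": 0,"claw": 22}
    - {"tx": 0,"ty": 0,"tz": 0,"ax": 0,"ay": 0,"az": 0,"claw": 22}
    - {"tx": 0,"ty": 0,"tz": 0,"ax": 0,"ay": 0,"az": 0,"claw": 22}
    - {"tx": 0,"ty": 0,"tz": -5,"ax": 0,"ay": 0,"az": 0,"claw": 22}
    - {"tx": 0,"ty": 0,"tz": -15,"ax": 0,"ay": 0,"az": 0,"claw": 22}
    - {"tx": 0,"ty": 0,"tz": -30,"ax": 0,"ay": 0,"az": 0,"claw": 22}
    - {"tx": 0,"ty": 0,"tz": -50,"ax": 0,"ay": 0,"az": 0,"claw": 22}
    - {"tx": 0,"ty": 0,"tz": -75,"ax": 0,"ay": 0,"az": 0,"claw": 22}
    - {"tx": 0,"ty": 0,"tz": -100,"ax": 0,"ay": 0,"az": 0,"claw": 22}
    - {"tx": 0,"ty": 0,"tz": -100,"ax": 0,"ay": 0,"az": 0,"claw": 22}

```text
time_s: 12.42
tcp_pos: [0.5262, -0.1593, 0.1113]
ee_rot: [[-0.999, -0.05, 0.01], [-0.05, 0.999, -0.001], [-0.01, -0.002, -1.0]]
wrist_force: [0.4, -0.4, -0.0]
gripper_width: 0.253
gripper_force: 4.9
```

```bash
python3 - <<'E'
from h import *
np.set_printoptions(suppress=True)
s=sense();print(s['time_s'],np.array(s['tcp_pos']).round(4),s['gripper_width']*87,s['gripper_force'])
im=look('wrist','w6');b=look('side','side6')
cv2.imwrite('pics/mix6.png',np.hstack([cv2.resize(im[0:480,160:480],(400,600)),cv2.resize(b[100:340,240:400],(400,600))]))
E
```

```text
12.4167 [ 0.5262 -0.1593  0.1113] 22.012879937231304 4.912715860409662
```

View pics/mix6.png

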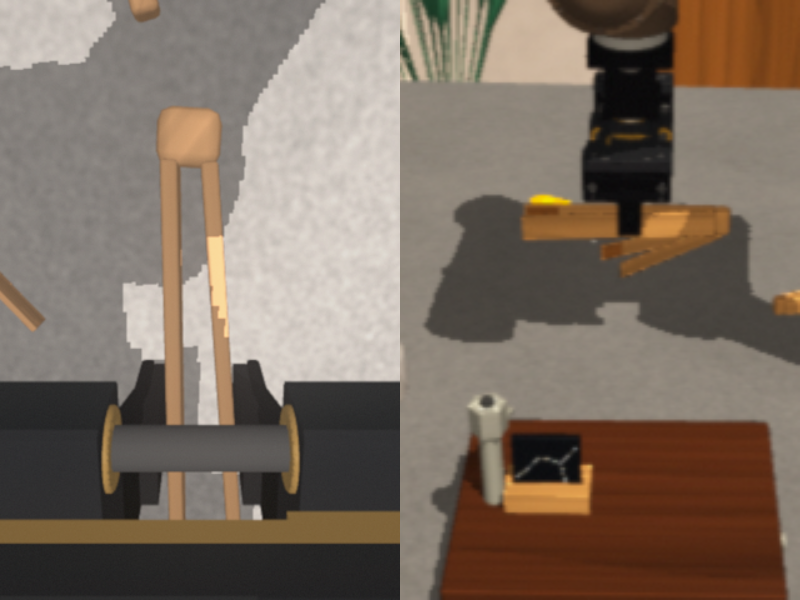

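Both views show the tongs held level, with the glass still in its slot at (545,460) in the right half. In the wrist half the tongs lean about +0.04 rad from the tool axis, so I'll allow for that. Next I'll carry them to hover over the glass.

Request:
servo_tool:
  deltas:
    - {"tx": 0,"ty": 0,"tz": -25,"ax": 0,"ay": 0,"az": 0.024,"claw": 22}
    - {"tx": 4,"ty": 25,"tz": -50,"ax": 0,"ay": 0,"az": 0.024,"claw": 22}
    - {"tx": 8,"ty": 55,"tz": -69,"ax": 0,"ay": 0,"az": 0.024,"claw": 22}
    - {"tx": 12,"ty": 90,"tz": -69,"ax": 0,"ay": 0,"az": 0.024,"claw": 22}
    - {"tx": 17,"ty": 125,"tz": -69,"ax": 0,"ay": 0,"az": 0.024,"claw": 22}
    - {"tx": 22,"ty": 160,"tz": -69,"ax": 0,"ay": 0,"az": 0.024,"claw": 22}
    - {"tx": 26,"ty": 195,"tz": -69,"ax": 0,"ay": 0,"az": 0.024,"claw": 22}
    - {"tx": 31,"ty": 230,"tz": -69,"ax": 0,"ay": 0,"az": 0.024,"claw": 22}
    - {"tx": 36,"ty": 265,"tz": -69,"ax": 0,"ay": 0,"az": 0.024,"claw": 22}
    - {"tx": 40,"ty": 295,"tz": -69,"ax": 0,"ay": 0,"az": 0.024,"claw": 22}
    - {"tx": 43,"ty": 318,"tz": -69,"ax": 0,"ay": 0,"az": 0.024,"claw": 22}
    - {"tx": 44,"ty": 328,"tz": -69,"ax": 0,"ay": 0,"az": 0.024,"claw": 22}

```text
time_s: 13.52
tcp_pos: [0.4619, 0.1686, 0.1734]
ee_rot: [[-1.0, -0.027, -0.003], [-0.027, 1.0, -0.001], [0.003, -0.001, -1.0]]
wrist_force: [0.2, 0.4, -0.8]
gripper_width: 0.256
gripper_force: 4.8
```

Request:
servo_tool:
  deltas:
    - {"tx": 0,"ty": 0,"tz": 0,"ax": 0,"ay": 0,"az": 0,"claw": 22}
    - {"tx": 0,"ty": 0,"tz": 0,"ax": 0,"ay": 0,"az": 0,"claw": 22}
    - {"tx": 0,"ty": 0,"tz": 0,"ax": 0,"ay": 0,"az": 0,"claw": 22}

```text
time_s: 13.77
tcp_pos: [0.4629, 0.1655, 0.1741]
ee_rot: [[-1.0, -0.024, -0.002], [-0.024, 1.0, -0.001], [0.002, -0.001, -1.0]]
wrist_force: [-0.6, 0.2, -1.5]
gripper_width: 0.254
gripper_force: 4.8
```

```bash
python3 - <<'E'
from h import *
np.set_printoptions(suppress=True)
s=sense();print(s['time_s'],np.array(s['tcp_pos']).round(4),s['gripper_width']*87,s['gripper_force'],np.array(s['ee_rot']).round(4).tolist())
im=look('wrist','w7');a=look('scene','scene7');b=look('side','side7')
for cam in('scene','side'): rec('tongs',cam)
A=cv2.resize(a[195:295,350:450],(600,600),interpolation=cv2.INTER_CUBIC)
cv2.imwrite('pics/mix7.png',np.hstack([A,cv2.resize(im[60:480,250:390],(200,600))]))
E
```

```text
13.7667 [0.4629 0.1655 0.1741] 22.0913869811787 4.799897286866326 [[-0.9997, -0.0239, -0.0016], [-0.0239, 0.9997, -0.0011], [0.0017, -0.0011, -1.0]]
tongs scene 0.62 [ 0.509 -0.299  0.011] [192. 261.]
tongs scene 0.6 [ 0.341 -0.204  0.015] [245. 217.]
tongs scene 0.59 [0.501 0.166 0.188] [400. 200.]
tongs side 0.95 [0.486 0.171 0.183] [338. 245.]
tongs side 0.89 [ 0.318 -0.21   0.011] [418. 218.]
tongs side 0.55 [ 0.553 -0.286  0.01 ] [325. 199.]
```

View pics/mix7.png

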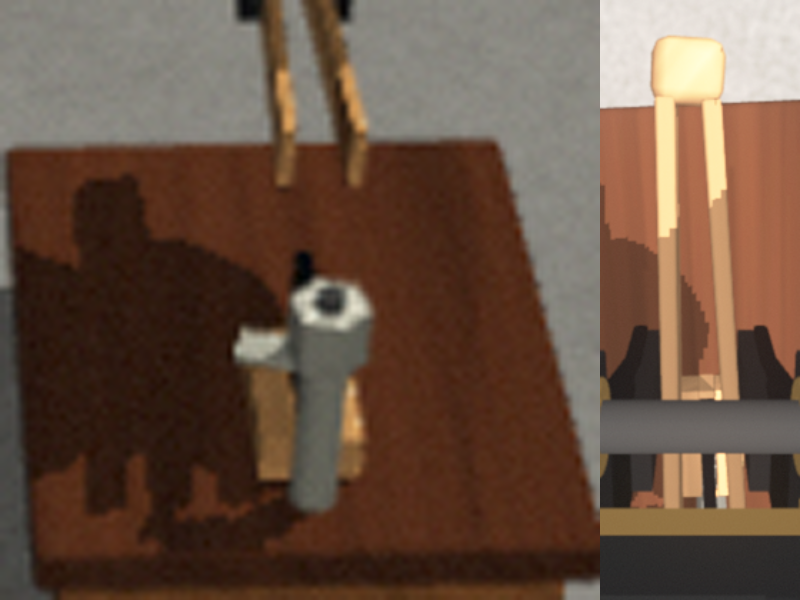

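```bash
python3 - <<'E'
from h import *
np.set_printoptions(suppress=True)
f=lambda x,y,z:unproj('scene',(350+(x+.5)/6-.5,195+(y+.5)/6-.5),z)
s=sense();print('nut',f(331,298,.146))
for x,y in((285,184),(355,184)): print('tip low',f(x,y,s['tcp_pos'][2]-.0067))
for x,y in((285,146),(357,140)): print('tip top',f(x,y,s['tcp_pos'][2]+.0173))
b=np.array([.5573,.1724]);u=np.array([np.cos(.067),np.sin(.067)])
for d in(0,8): print('target',b+u*d/1000)
# tongs arms in wrist picture, top plane z=tcp+.0173
zt=s['tcp_pos'][2]+.0173
g=lambda x,y,z:unproj('wrist',(250+(x-600)*.7,60+y*.7),z,s)
P=[g(665,110,zt),g(712,110,zt),g(671,385,zt),g(729,385,zt)]
m0=(P[0]+P[1])/2;m1=(P[2]+P[3])/2;print(np.array(P).round(4),m0,m1,'yaw',np.arctan2(*(m1-m0)[1::-1]))
print('glass wrist',g(708,480,.118))
cv2.imwrite('pics/side7c.png',cv2.resize(cv2.imread('pics/side7.png')[200:350,230:400],None,fx=4,fy=4,interpolation=cv2.INTER_CUBIC))
E
```

```text
nut [0.59416705 0.17471481 0.146     ]
tip low [0.56128156 0.15945535 0.16803606]
tip low [0.56038206 0.18281642 0.16803606]
tip top [0.57239654 0.15738269 0.19203606]
tip top [0.56818291 0.18109619 0.19203606]
target [0.5573 0.1724]
target [0.56528205 0.1729356 ]
[[0.3895 0.156  0.192 ]
 [0.3892 0.1673 0.192 ]
 [0.4632 0.1581 0.192 ]
 [0.4629 0.1742 0.192 ]] [0.3893676  0.16166018 0.19203606] [0.46304733 0.16619354 0.19203606] yaw 0.061450432701666016
glass wrist [0.54938057 0.17184337 0.118     ]
```

View pics/side7c.png

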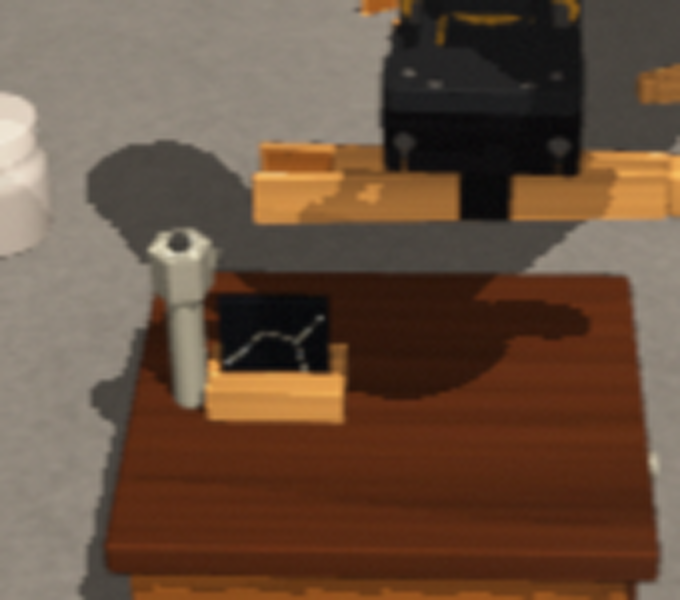

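The side crop shows the tongs level over the glass, tips at about (255,195), and the glass at (275,335). Both cameras put the tips about 1 mm short in y, so I'll shift 1 mm and go straight down around the glass.

Request:
servo_tool:
  deltas:
    - {"tx": 0,"ty": 1,"tz": 10,"ax": 0,"ay": 0,"az": 0,"claw": 22}
    - {"tx": 0,"ty": 1,"tz": 20,"ax": 0,"ay": 0,"az": 0,"claw": 22}
    - {"tx": 0,"ty": 1,"tz": 32,"ax": 0,"ay": 0,"az": 0,"claw": 22}
    - {"tx": 0,"ty": 1,"tz": 44,"ax": 0,"ay": 0,"az": 0,"claw": 22}
    - {"tx": 0,"ty": 1,"tz": 55,"ax": 0,"ay": 0,"az": 0,"claw": 22}
    - {"tx": 0,"ty": 1,"tz": 64,"ax": 0,"ay": 0,"az": 0,"claw": 22}
    - {"tx": 0,"ty": 1,"tz": 72,"ax": 0,"ay": 0,"az": 0,"claw": 22}
    - {"tx": 0,"ty": 1,"tz": 78,"ax": 0,"ay": 0,"az": 0,"claw": 22}
    - {"tx": 0,"ty": 1,"tz": 80,"ax": 0,"ay": 0,"az": 0,"claw": 22}
    - {"tx": 0,"ty": 1,"tz": 80,"ax": 0,"ay": 0,"az": 0,"claw": 22}
    - {"tx": 0,"ty": 1,"tz": 80,"ax": 0,"ay": 0,"az": 0,"claw": 22}

```text
time_s: 14.93
tcp_pos: [0.4635, 0.1678, 0.095]
ee_rot: [[-1.0, -0.025, 0.001], [-0.025, 1.0, 0.0], [-0.001, 0.0, -1.0]]
wrist_force: [-0.7, 1.5, 0.0]
gripper_width: 0.254
gripper_force: 4.8
```

```bash
python3 - <<'E'
from h import *
im=look('wrist','w8');a=look('scene','scene8');b=look('side','side8')
A=cv2.resize(a[205:285,365:445],(400,400),interpolation=cv2.INTER_CUBIC)
B=cv2.resize(b[240:320,270:350],(400,400),interpolation=cv2.INTER_CUBIC)
W=cv2.resize(im[340:430,270:370],(400,200),interpolation=cv2.INTER_CUBIC)
cv2.imwrite('pics/mix8.png',np.vstack([np.hstack([A,B]),np.hstack([W,W*0])]))
E
```

```text
(no output)
```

View pics/mix8.png

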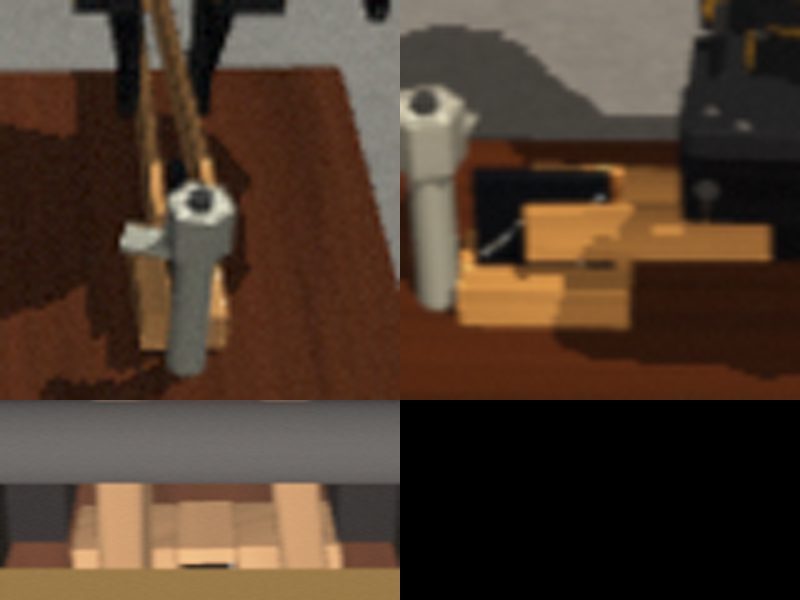

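The tongs straddle the glass. In the scene view the glass at (175,172) lies between the two arms, and the side view shows the arms overlapping over half of it above the stand. Closing gently.

Request:
servo_tool:
  deltas:
    - {"tx": 0,"ty": 0,"tz": 0,"ax": 0,"ay": 0,"az": 0,"claw": 20}
    - {"tx": 0,"ty": 0,"tz": 0,"ax": 0,"ay": 0,"az": 0,"claw": 19}
    - {"tx": 0,"ty": 0,"tz": 0,"ax": 0,"ay": 0,"az": 0,"claw": 18}
    - {"tx": 0,"ty": 0,"tz": 0,"ax": 0,"ay": 0,"az": 0,"claw": 17}
    - {"tx": 0,"ty": 0,"tz": 0,"ax": 0,"ay": 0,"az": 0,"claw": 16}
    - {"tx": 0,"ty": 0,"tz": 0,"ax": 0,"ay": 0,"az": 0,"claw": 15}

```text
time_s: 15.58
tcp_pos: [0.4633, 0.1677, 0.0948]
ee_rot: [[-1.0, -0.025, 0.0], [-0.025, 1.0, 0.0], [-0.0, 0.0, -1.0]]
wrist_force: [0.7, 0.5, -1.0]
gripper_width: 0.19
gripper_force: 8.5
```

Request:
servo_tool:
  deltas:
    - {"tx": 0,"ty": 0,"tz": 0,"ax": 0,"ay": 0,"az": 0,"claw": 12}
    - {"tx": 0,"ty": 0,"tz": 0,"ax": 0,"ay": 0,"az": 0,"claw": 8}
    - {"tx": 0,"ty": 0,"tz": 0,"ax": 0,"ay": 0,"az": 0,"claw": 8}
    - {"tx": 0,"ty": 0,"tz": 0,"ax": 0,"ay": 0,"az": 0,"claw": 8}
    - {"tx": 0,"ty": 0,"tz": 0,"ax": 0,"ay": 0,"az": 0,"claw": 8}
    - {"tx": 0,"ty": 0,"tz": 0,"ax": 0,"ay": 0,"az": 0,"claw": 8}

```text
time_s: 16.08
tcp_pos: [0.4633, 0.1678, 0.0948]
ee_rot: [[-1.0, -0.025, 0.0], [-0.025, 1.0, 0.0], [-0.0, 0.0, -1.0]]
wrist_force: [-0.6, 2.1, -1.4]
gripper_width: 0.181
gripper_force: 29.9
```

Request:
servo_tool:
  deltas:
    - {"tx": 0,"ty": 0,"tz": -2,"ax": 0,"ay": 0,"az": 0,"claw": 8}
    - {"tx": 0,"ty": 0,"tz": -5,"ax": 0,"ay": 0,"az": 0,"claw": 8}
    - {"tx": 0,"ty": 0,"tz": -10,"ax": 0,"ay": 0,"az": 0,"claw": 8}
    - {"tx": 0,"ty": 0,"tz": -16,"ax": 0,"ay": 0,"az": 0,"claw": 8}
    - {"tx": 0,"ty": 0,"tz": -23,"ax": 0,"ay": 0,"az": 0,"claw": 8}
    - {"tx": 0,"ty": 0,"tz": -30,"ax": 0,"ay": 0,"az": 0,"claw": 8}
    - {"tx": 0,"ty": 0,"tz": -38,"ax": 0,"ay": 0,"az": 0,"claw": 8}
    - {"tx": 0,"ty": 0,"tz": -46,"ax": 0,"ay": 0,"az": 0,"claw": 8}
    - {"tx": 0,"ty": 0,"tz": -54,"ax": 0,"ay": 0,"az": 0,"claw": 8}
    - {"tx": 0,"ty": 0,"tz": -62,"ax": 0,"ay": 0,"az": 0,"claw": 8}
    - {"tx": 0,"ty": 0,"tz": -70,"ax": 0,"ay": 0,"az": 0,"claw": 8}
    - {"tx": 0,"ty": 0,"tz": -78,"ax": 0,"ay": 0,"az": 0,"claw": 8}

```text
time_s: 17.08
tcp_pos: [0.4632, 0.1675, 0.1737]
ee_rot: [[-1.0, -0.025, 0.0], [-0.025, 1.0, 0.0], [-0.0, 0.0, -1.0]]
wrist_force: [-0.4, -0.2, -0.8]
gripper_width: 0.179
gripper_force: 29.9
```

Request:
servo_tool:
  deltas:
    - {"tx": 0,"ty": 0,"tz": -8,"ax": 0,"ay": 0,"az": 0,"claw": 8}
    - {"tx": 0,"ty": 0,"tz": -17,"ax": 0,"ay": 0,"az": 0,"claw": 8}
    - {"tx": 0,"ty": 0,"tz": -26,"ax": 0,"ay": 0,"az": 0,"claw": 8}
    - {"tx": 0,"ty": 0,"tz": -35,"ax": 0,"ay": 0,"az": 0,"claw": 8}
    - {"tx": 0,"ty": 0,"tz": -44,"ax": 0,"ay": 0,"az": 0,"claw": 8}
    - {"tx": 0,"ty": 0,"tz": -52,"ax": 0,"ay": 0,"az": 0,"claw": 8}
    - {"tx": 0,"ty": 0,"tz": -58,"ax": 0,"ay": 0,"az": 0,"claw": 8}
    - {"tx": 0,"ty": 0,"tz": -62,"ax": 0,"ay": 0,"az": 0,"claw": 8}
    - {"tx": 0,"ty": 0,"tz": -62,"ax": 0,"ay": 0,"az": 0,"claw": 8}
    - {"tx": 0,"ty": 0,"tz": -62,"ax": 0,"ay": 0,"az": 0,"claw": 8}
    - {"tx": 0,"ty": 0,"tz": -62,"ax": 0,"ay": 0,"az": 0,"claw": 8}

```text
time_s: 18.0
tcp_pos: [0.4629, 0.1674, 0.2342]
ee_rot: [[-1.0, -0.025, -0.001], [-0.025, 1.0, -0.001], [0.001, -0.001, -1.0]]
wrist_force: [-0.6, 0.7, -1.1]
gripper_width: 0.178
gripper_force: 29.9
```

```bash
python3 - <<'E'
from h import *
s=sense();print(s['time_s'],s['tcp_pos'],s['gripper_width']*87,s['gripper_force'])
a=look('scene','scene9');b=look('side','side9')
rec('glass','side')
cv2.imwrite('pics/mix9.png',np.hstack([cv2.resize(a[150:290,350:450],(400,560),interpolation=cv2.INTER_CUBIC),cv2.resize(b[190:330,260:360],(400,560),interpolation=cv2.INTER_CUBIC)]))
E
```

```text
18.0 [0.46290375 0.16742224 0.23422304] 15.465769451127612 29.929820895195007
glass side 0.73 [0.565 0.174 0.217] [291. 227.]
```

View pics/mix9.png

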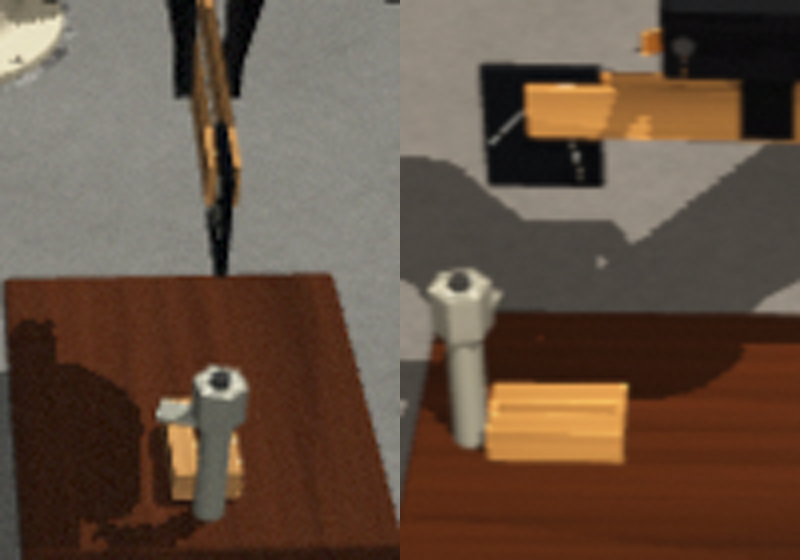

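```bash
python3 -c "
from h import *
finish_job()"
```

```text
the job is handed in; nothing more can be done
```

The job is handed in: the clip is turned to about 1.28 rad, clear of the glass, and the glass is held in the tongs with its lower edge about 14 cm above the board, never touched by the gripper; I viewed 12 pictures, two over the limit of 10.

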